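Rivet down the filter box cover

TASK

Fasten the cover of the dust extractor's filter box: take the push rivet (the one with the round head and a slim pin standing up out of it) from the wooden rack, seat it in the empty hole of the white cover until its head lies on the cover, and only then press its pin down flush with the head to spread it. The cover is brittle, so never load it with more than 16 N, and leave the other two plugs in the rack where they are.

Things in the scene. Friction and masses are not known exactly. Their poses are not given: they have to be found in the camera images.
- filter_box: Grey open-topped steel box fixed to the table, 240 x 180 x 60 mm (its x, y, z), origin at the centre of its underside, z up. A loose white cover floats on springs above its mouth with a rubber skirt. Two dark clips, up to 97 mm high, stand at its +x edge, 50 mm either side of the middle; a duct stub leaves the +x side.
- cover_rest (a point): Nominal centre of the top of the white cover (226 x 168 x 5 mm, 83 mm above the table). It can slide 1.5 mm either way along the box's x and y at 1.5 N. Pushed down it stays put up to 1 to 9 N, as the filter hung below it is heavy or light, then sinks 1 mm per 0.8 N, to 16 mm at most, and rises back when let go. Brittle: it cracks above 16 N.
- hole (a point): Nominal mouth of the cover's only hole, level with the cover's top, 72 mm towards -x and 35 mm towards +y from the cover's centre; axes as the box. A 13 mm round through hole, free space below. As the cover is loose, the true hole may be up to 1.5 mm off this point along the box's x and along its y.
- rack: Pale wooden block fixed to the table, 25 x 160 x 32 mm (x, y, z), origin at the centre of its underside. Three 15 mm holes, 50 mm apart along its y, hold the rivet and the two plugs upright in any order, heads resting on its top.
- rivet: The loose grey plastic push rivet, about 22 g: origin at the centre of the underside of its head, z up along the pin. Under the head is a 12 mm round shank, 16 mm long, tapering over its last 6 mm to a 6 mm tip.
- rivet_head (a point): Centre of the push rivet's head, half-way up it. The head is a disc 28 mm across and 8 mm thick; the shank is below and a pin 10 mm across stands 7 to 10 mm proud of its top. Seated in the cover this point is 4 mm above the cover's top.
- pin_top (a point): Centre of the top of the rivet's pin. The pin slides down into the head against a steady drag of about 10 N, stays where left, and stops when flush with the head's top (4 mm above rivet_head). That drag makes the cover sink meanwhile, by an amount that differs each time, so flush must be felt: the load rises above the drag only once the pin is home.
- plug_head (a point): Centre of the head of a grey round flat blanking plug without a pin, head 28 mm across and 8 mm thick. Stands in the rack, not to be used.
- square_plug_head (a point): Centre of the head of a grey square-headed plug, head 26 x 26 x 8 mm with a 14 mm round stub 5 mm high on top. Stands in the rack, not to be used.
Mind the look-alikes: they are no part of the job. Leave any red look-alike of the rivet alone.

How it is judged:
On the way, in this order (a step that is already met when the one before it is completed fails the run):
1. the rivet's head lies on the cover, its shank in the hole, its pin still standing up at least 4 mm (horizontal distance between rivet_head and hole below 0.004 m and z of rivet_head in the frame of hole below 0.0055 m and angle between rivet_head's own z axis and vertical below 0.1 rad and z of pin_top in the frame of rivet_head above 0.008 m), for 0.2 s.
2. the pin is pressed flush (z of pin_top in the frame of rivet_head below 0.0055 m), for 0.1 s.
At the end, for the whole second after the job is handed in: The rivet stands upright (within 0.1 rad) and at rest in the cover's hole (within 4 mm of the hole point, head within 1.5 mm of lying on the cover), its pin no more than 1.5 mm proud of the head, and both plugs are within 15 mm of where they started (horizontal distance between rivet_head and hole below 0.004 m and z of rivet_head in the frame of hole below 0.0055 m and angle between rivet_head's own z axis and vertical below 0.1 rad and z of pin_top in the frame of rivet_head below 0.0055 m and linear speed of rivet below 0.02 m/s and distance of each of plug_head, square_plug_head from where it was at the start of the episode below 0.015 m); the robot touches nothing.
It fails at once if the cover or box is loaded with more than 16 N through the rivet (contact force between rivet and filter_box above 16 N).
It fails at once if the cover or box is loaded with more than 16 N by the fingers (contact force between the fingers and filter_box above 16 N).
It fails at once if the pin is pushed in (less than 4 mm proud) before the head is within 4 mm of the cover in its hole (not (z of pin_top in the frame of rivet_head above 0.008 m) and (horizontal distance between rivet_head and hole above 0.006 m or z of rivet_head in the frame of hole above 0.008 m)).
It fails at once if one of the other plugs is moved by more than 15 mm (distance of any of plug_head, square_plug_head from where it was at the start of the episode above 0.015 m).
It also fails if it takes over 48 s, if anything falls off the work surface, if the arm or the gripper's body presses on something with over 40 N, if the wrist force passes 120 N, or if a joint passes its speed limit or range.

ROBOT

A 6-joint arm with a two-finger parallel gripper is mounted at the origin on the work surface. World frame = base frame: x ahead of the robot, y to its left, z up, the work surface at z = 0. Lengths are in m, angles in rad, forces in N, time in s.
With the tool pointing down it reaches from about 0.4 to 0.925 m from the base axis. Payload 12.5 kg.
Tool frame: the origin (TCP) lies on the centre line of the jaws, within the pads' length; the fingertips stand ahead of it and the grasp point (between the pads) lies 8 mm behind it (robot.tip_reach is the z of the fingertips in the tool frame, in m); z points along the fingers, x is the direction in which the jaws open and shut, and the axes are right-handed (so a half turn about z gives the same grasp; the last joint's range is limited). The gripper opens to 95 mm and grips with 3 to 60 N. Pads are 20 mm wide; open, the fingers measure 119 mm over their backs; the gripper's body (75 mm by 180 mm) begins 59 mm behind the grasp point.
Start: joints at [-1.21, 0.491, 1.559, -0, 1.092, -0.106], TCP at [0.281, -0.558, 0.188] pointing down, gripper open.
Joint ranges: [-3.1, 3.1], [-0.84, 2.19], [0.05, 2.79], [-1.13, 4.28], [0.06, 2.93], [-2.69, 2.69]. Speed limits (rad/s): [2.22, 2.22, 2.79, 3.14, 3.14, 3.14].

INTERFACE

Orientations are given as a unit quaternion [w, x, y, z].
In Python, from rig import telemetry, optics, job, robot gives the robot as it stands.
- The arm moves only by the tool move_arm, never from a script. Its argument "commands" is a list that holds one entry, the list of rows, each a list of 7 numbers: the turn, a rotation vector about the tool's x, y, z in degrees, then the shift along the tool's x, y, z in mm, then the opening, from 0 (shut) to 1 (fully open). In form: [[[rx, ry, rz, x, y, z, gripper], ...]]. A call has 1 to 5 rows; each row shifts and turns the commanded pose from where the row before left it, along the tool's axes as they then stand; what a row does not reach is not made up. A row lasts 1/12 s, in which the tool goes at most 41.7 mm and 7.16 degrees, less where a joint would pass 70% of its speed; a pose out of reach is approached as far as the arm can. A call with a gripper value outside its range is refused whole. The fingers move at their own pace and stop on an object; "grip_force" is the grip in N (left out, the last holds). Time passes only in rows, so rows that do not move let the fingers close. It gives the time, the measured TCP pose, the force and the opening at its end, in the units of the state.
- telemetry.sense(): the state, without advancing time (a new reading comes with each control period).
- optics.grab_frame(name): name is "scene" or "top" or "wrist"; returns (picture, depth): 480x640x3 uint8, red, green, blue; 480x640 float32, m along the optical axis (not along the pixel's ray), 0 where there is no reading.
- optics.camera_params(name): a dict with "fx", "fy", "cx", "cy" (pixels), "rvec" (rotation vector, rad) and "tvec" (3), from world to camera coordinates, as OpenCV has them. Camera axes: x right, y down, z forward; pixel columns grow to the right and rows downward; lengths in m; the calibration is good to about 2 mm. The wrist camera is an equidistant fisheye: a pixel r from the principal point sees the ray r / f radians off the axis. A picture is of the moment at which its call begins: read the wrist's pose just before it. camera_params takes no time and is no camera call; for the wrist camera it gives the pose at the moment of the call.
- job.finish_job(): hands the job in, once; it reports no verdict.
The state is a dict: "t": time; "joints": joint angles; "joint_vel": joint speeds; "joint_efforts": joint torques, N m; "position": TCP position; "tool_rot": TCP orientation; "ft_force": force on the tool from outside, world axes, zero at the start; "ft_torque": the same for the moment, N m; "grip_width": finger opening in m.
Only numpy, scipy, OpenCV 4.12 (cv2) and the standard library are available. Lean on these libraries where they do the work, as an engineer would, in place of code of your own. Each camera call takes 0.05 s, during which the arm holds its last target. There are 200 camera calls.

## Working session

There is one attempt and no reset: what is moved stays moved. The work goes in short steps, Python scripts to look and compute and a tool call to move; the robot and the scene stay as the last step left them, time stands still between calls to the robot, and variables do not carry over. Pictures are saved under pics/ and viewed, on a budget of 10 in all, crops included, one or two more only if the job needs it, and the job is handed in when it is done.

Besides the shell and the picture viewer there is one more tool, called by a JSON object that holds its "api" and its "payload", one argument or row to a line. move_arm: Moves the arm, as the interface text tells. Its arguments: {"type":"object","properties":{"commands":{"type":"array"},"grip_force":{"type":"number"}},"required":["commands"]}

```bash
mkdir -p pics; cat > h.py <<'E'
import numpy as np, cv2
from rig import telemetry, optics, job, robot
def cam(n):
    p=optics.camera_params(n); R=cv2.Rodrigues(np.array(p["rvec"],float))[0]; return p,R,np.array(p["tvec"],float).ravel()
def cloud(n,d,c=None):
    p,R,t=c or cam(n)
    v,u=np.mgrid[:480,:640].astype(float)
    a=(u-p["cx"])/p["fx"]; b=(v-p["cy"])/p["fy"]
    if n=="wrist":
        th=np.hypot(a,b); k=np.where(th>1e-9,np.tan(np.minimum(th,1.5))/np.maximum(th,1e-9),1); a=a*k;b=b*k
    P=np.stack([a*d,b*d,d],-1)
    return (P-t)@R   # world
def grab(n):
    c=cam(n); im,d=optics.grab_frame(n); return im,d,cloud(n,d,c)
def save(f,im): cv2.imwrite("pics/"+f,cv2.cvtColor(im,cv2.COLOR_RGB2BGR))
E
python3 - <<'E'
from h import *
print(telemetry.sense(), robot.tip_reach)
for n in("top","scene"):
    im,d,P=grab(n); save(n+".png",im); np.savez(n+".npz",im=im,d=d,P=P)
    print(n,cam(n)[0])
E
```

```text
{'t': 0.0, 'joints': array([-1.20961785e+00,  4.91577148e-01,  1.55946227e+00, -1.30761211e-05,
        1.09173809e+00, -1.05595341e-01]), 'joint_vel': array([-0.00017124, -0.0007168 ,  0.00122265, -0.00130571,  0.00086343,
       -0.00048339]), 'joint_efforts': array([-2.04291558e-03, -6.12655592e+01, -2.58178622e+01,  6.91750715e-02,
        4.82628378e-02, -8.51070740e-05]), 'position': array([ 0.28117084, -0.55785603,  0.18774644]), 'tool_rot': array([-3.57512765e-04,  8.51472973e-01, -5.24398155e-01, -4.72422957e-04]), 'ft_force': array([ 0.54280815, -0.48105461, -0.18130465]), 'ft_torque': array([-0.04313067,  0.03929622,  0.02578272]), 'grip_width': 0.09516038578457928} 0.011
top {'fx': 557.6469930616375, 'fy': 557.6469930616375, 'cx': 319.2094140148185, 'cy': 229.2174606647776, 'rvec': array([ 2.11132368, -2.13498055,  0.12832133]), 'tvec': array([0.06473124, 0.50633216, 0.98316129])}
scene {'fx': 454.8254823312672, 'fy': 454.8254823312672, 'cx': 312.40300600066286, 'cy': 233.12238869598727, 'rvec': array([ 1.29254627,  2.09059855, -1.05872609]), 'tvec': array([ 0.18143422, -0.20214007,  1.07658302])}
```

View pics/top.png

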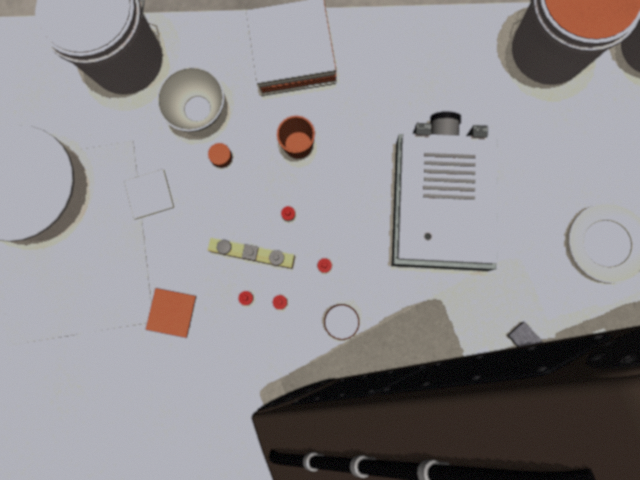

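View pics/scene.png

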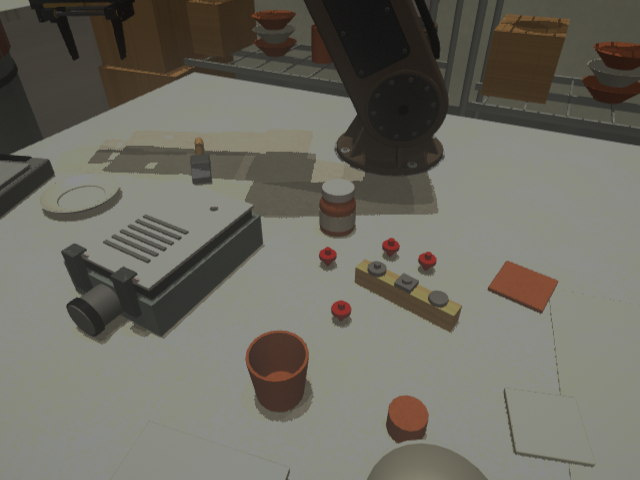

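Top: rack with three grey candidates at (224,247), (250,252) and (277,258). In the scene view these are (438,298) flat, (406,282) square and (377,268), which seems to have a pin. There are four red look-alikes nearby. The cover hole is at top (428,237). I'll confirm in a crop and measure.

```bash
python3 - <<'E'
from h import *
S=np.load("scene.npz");T=np.load("top.npz")
a=cv2.resize(S["im"][245:325,345:470],None,fx=6,fy=6,interpolation=cv2.INTER_CUBIC)[:480,:750]
save("crop1.png",a)
P=T["P"];im=T["im"].astype(int)
def W(u,v,r=2,Q=P): return np.round(np.median(Q[v-r:v+r+1,u-r:u+r+1].reshape(-1,3),0),4)
for u,v in [(224,247),(250,252),(277,258),(237,249),(264,255)]: print("rack",u,v,W(u,v,1))
for u,v in [(377,266),(406,281),(438,298)]: print("scene",u,v,W(u,v,1,S["P"]))
# cover top
z=P[...,2]; m=(z>.076)&(z<.09); m[:130]=0;m[270:]=0;m[:,:390]=0;m[:,500:]=0
q=P[m][:,:2].astype(np.float32); print("cover n",m.sum(),np.median(P[m][:,2]),cv2.minAreaRect(q))
m=(z>.027)&(z<.046); m[:225]=0;m[275:]=0;m[:,:200]=0;m[:,302:]=0
print("rackrect",m.sum(),cv2.minAreaRect(P[m][:,:2].astype(np.float32)))
# hole: dark pixels
g=im.sum(2); mm=np.zeros_like(z,bool); mm[228:246,419:438]=g[228:246,419:438]<350
v,u=np.nonzero(mm); print("hole px",u.mean(),v.mean(),len(u))
p,R,t=cam("top")
def onz(u,v,h):
    r=R.T@np.array([(u-p["cx"])/p["fx"],(v-p["cy"])/p["fy"],1]); c=-R.T@t; return c+r*(h-c[2])/r[2]
print("hole",onz(u.mean(),v.mean(),.083))
for u,v in [(224,247),(250,252),(277,258)]: print(onz(u,v,.04))
E
```

```text
rack 224 247 [0.4768 0.2352 0.0393]
rack 250 252 [0.466  0.1857 0.0452]
rack 277 258 [0.4541 0.1359 0.0471]
rack 237 249 [0.4734 0.2118 0.0323]
rack 264 255 [0.4618 0.1619 0.0314]
scene 377 266 [0.4636 0.1388 0.0433]
scene 406 281 [0.4751 0.1864 0.042 ]
scene 438 298 [0.4829 0.2349 0.0368]
cover n 12038 0.08240925460389542 ((0.5607447028160095, -0.1718117892742157), (0.16899898648262024, 0.23793374001979828), 86.3525161743164)
rackrect 1167 ((0.4671062231063843, 0.1872093379497528), (0.1604682356119156, 0.027290111407637596), 77.81314086914062)
hole px 427.375 235.84375 32
hole [ 0.48600667 -0.13106616  0.083     ]
[0.47649656 0.23472204 0.04      ]
[0.46663548 0.1865172  0.04      ]
[0.4549772  0.13677292 0.04      ]
```

View pics/crop1.png

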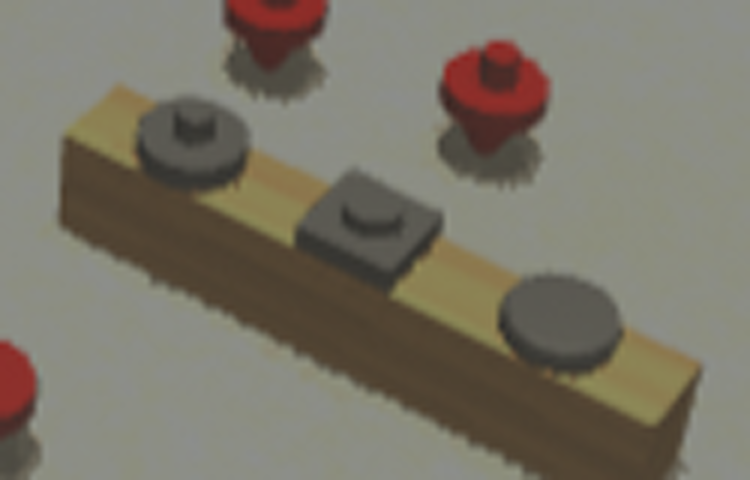

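The crop shows that the grey round head with a slim pin, top (277,258), is the rivet. The middle one is the square plug and the left one in the top view is the flat plug. The red ones are decoys. Now I turn the jaws across the rack and travel above it.

{"api": "move_arm", "payload": {
  "commands": [
    [[0,0,-7.1,0,0,0,0.55],[0,0,-7.1,0,0,0,0.55],[0,0,-7.1,0,0,0,0.55],[0,0,-7.1,0,0,0,0.55],[0,0,-7.1,0,0,0,0.55]]
  ],
  "grip_force": 20
}}

```text
t: 0.52
position: [0.2812, -0.558, 0.188]
tool_rot: [-0.0, 0.972, -0.237, -0.0]
ft_force: [0.4, 0.5, 0.6]
grip_width: 0.0672
```

{"api": "move_arm", "payload": {
  "commands": [
    [[0,0,-7.1,0,0,0,0.55],[0,0,-7.1,0,0,0,0.55],[0,0,-1,0,-40,0,0.55],[0,0,0,2,-40,0,0.55],[0,0,0,2,-40,0,0.55]]
  ]
}}

```text
t: 0.93
position: [0.3117, -0.4405, 0.1877]
tool_rot: [-0.0, 0.994, -0.11, -0.0]
ft_force: [1.3, -0.1, 0.3]
grip_width: 0.0524
```

{"api": "move_arm", "payload": {
  "commands": [
    [[0,0,0,2,-40,0,0.55],[0,0,0,2,-40,0,0.55],[0,0,0,2,-40,0,0.55],[0,0,0,2,-40,0,0.55],[0,0,0,2,-40,0,0.55]]
  ]
}}

```text
t: 1.35
position: [0.3651, -0.2471, 0.1882]
tool_rot: [-0.0, 0.994, -0.11, -0.0]
ft_force: [0.2, -0.6, 1.2]
grip_width: 0.0524
```

{"api": "move_arm", "payload": {
  "commands": [
    [[0,0,0,2,-40,0,0.55],[0,0,0,2,-40,0,0.55],[0,0,0,2,-40,0,0.55],[0,0,0,2,-40,0,0.55],[0,0,0,2,-40,0,0.55]]
  ]
}}

```text
t: 1.77
position: [0.4184, -0.054, 0.1884]
tool_rot: [0.0, 0.994, -0.109, 0.0]
ft_force: [0.3, -1.0, 1.2]
grip_width: 0.052
```

{"api": "move_arm", "payload": {
  "commands": [
    [[0,0,0,-1,-39,10,0.55],[0,0,0,-1,-39,10,0.55],[0,0,0,-1,-39,10,0.55],[0,0,0,-1,-39,10,0.55],[0,0,0,-1,-38.5,10,0.55]]
  ]
}}

```text
t: 2.18
position: [0.4557, 0.1371, 0.1378]
tool_rot: [0.0, 0.994, -0.109, -0.0]
ft_force: [0.5, -0.3, -0.0]
grip_width: 0.0523
```

```bash
cat >> h.py <<'E'
from scipy.spatial.transform import Rotation as Ro
def tool():
    s=telemetry.sense(); q=s["tool_rot"]; return s["position"],Ro.from_quat([q[1],q[2],q[3],q[0]]).as_matrix(),s
def delta(w):
    p,R,s=tool(); return np.round(R.T@(np.array(w)-p)*1000,1)
E
python3 - <<'E'
from h import *
im,d,P=grab("wrist"); save("w1.png",im); np.savez("w1.npz",im=im,d=d,P=P); print(tool()[0],telemetry.sense()["t"],cam("wrist"))
z=P[...,2]; near=(np.hypot(P[...,0]-.4555,P[...,1]-.137)<.025)&(d>0)
for a,b in((.036,.043),(.044,.055)):
    m=near&(z>a)&(z<b); q=P[m]; print(a,m.sum(),q.mean(0) if len(q) else'', (q.min(0)+q.max(0))/2 if len(q) else '', np.ptp(q,axis=0))
E
```

```text
[0.45619941 0.1416994  0.13626496] 2.2333 ({'fx': 371.64829954431775, 'fy': 371.64829954431775, 'cx': 314.4257033593557, 'cy': 238.5410076508119, 'rvec': array([-2.82280953,  0.30673793,  0.04895439]), 'tvec': array([-0.41448679,  0.20630331,  0.4152962 ])}, array([[ 0.97661298, -0.2150003 , -0.00139604],
       [-0.20475428, -0.93201343,  0.29904291],
       [-0.06559545, -0.29176334, -0.95423865]]), array([-0.41448679,  0.20630331,  0.4152962 ]))
0.036 745 [0.45758597 0.13867575 0.04129824] [0.45712613 0.13785894 0.039519  ] [0.02795675 0.027953   0.00694951]
0.044 124 [0.45777254 0.13788458 0.04870171] [0.45773745 0.13737461 0.04737137] [0.00943414 0.00945506 0.0066549 ]
```

View pics/w1.png

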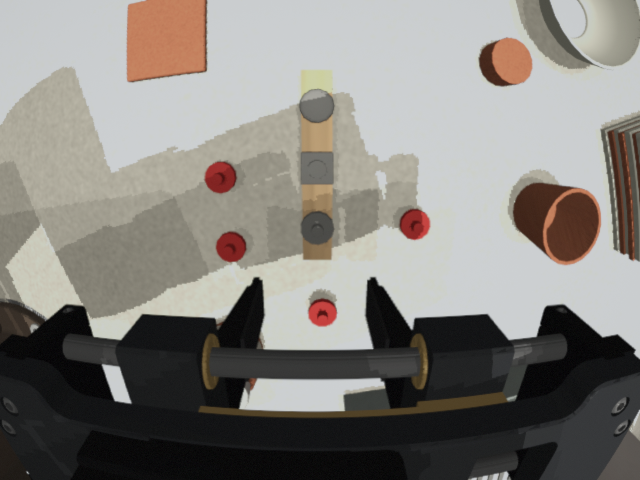

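The wrist view shows the rivet at (316,228) between the flat jaws' lanes, and the reds are clear at the sides. Going down in two stages.

```bash
python3 - <<'E'
from h import *
print(tool()[0],delta([.457,.1373,.045]),optics.camera_params("wrist")["tvec"])
E
```

```text
[0.45619941 0.1416994  0.13626496] [ 1.8  4.2 91.3] [-0.41448679  0.20630331  0.4152962 ]
```

{"api": "move_arm", "payload": {
  "commands": [
    [[0,0,0,2,4,30,0.55],[0,0,0,0,0,30,0.55],[0,0,0,0,0,0,0.55],[0,0,0,0,0,0,0.55]]
  ]
}}

```text
t: 2.57
position: [0.4562, 0.1305, 0.0778]
tool_rot: [0.0, 0.994, -0.109, -0.002]
ft_force: [0.3, -0.1, -0.6]
grip_width: 0.0525
```

```bash
python3 - <<'E'
from h import *
print(tool()[0],delta([.457,.1373,.045]))
im,d,P=grab("wrist"); save("w2.png",im[150:400,200:440])
z=P[...,2]; near=(np.hypot(P[...,0]-.457,P[...,1]-.1373)<.025)&(d>0)
for a,b in((.036,.043),(.044,.055)):
    m=near&(z>a)&(z<b); q=P[m]; print(a,m.sum(),q.mean(0) if len(q) else'', (q.min(0)+q.max(0))/2 if len(q) else '', np.ptp(q,axis=0),np.percentile(q[:,2],[10,50,90]))
E
```

```text
[0.45622153 0.13051035 0.07777539] [-0.6 -6.8 32.8]
0.036 1107 [0.45778621 0.13903007 0.04118519] [0.4575376  0.13766477 0.03948497] [0.02699766 0.02778729 0.00695371] [0.04017853 0.0413517  0.04221885]
0.044 209 [0.45751626 0.13818465 0.04870146] [0.45398436 0.13777383 0.04753897] [0.01683771 0.01055674 0.00704963] [0.04766054 0.04895877 0.04971711]
```

{"api": "move_arm", "payload": {
  "commands": [
    [[0,0,0,-0.5,-7,0,0.55],[0,0,0,0,0,15,0.55],[0,0,0,0,0,17,0.55],[0,0,0,0,0,0,0.55],[0,0,0,0,0,0,0.55]]
  ]
}}

```text
t: 3.03
position: [0.4583, 0.1378, 0.0472]
tool_rot: [-0.0, 0.994, -0.109, 0.0]
ft_force: [0.7, 0.1, 0.9]
grip_width: 0.0521
```

```bash
python3 - <<'E'
from h import *
print(tool()[0],delta([.457,.1375,.045]))
im,d,P=grab("wrist"); save("w3.png",cv2.resize(im[200:380,200:440],None,fx=3,fy=3,interpolation=cv2.INTER_CUBIC))
print(tool()[0])
E
```

```text
[0.45825667 0.13775848 0.04721243] [-1.2  0.5  2.2]
[0.45853644 0.13776641 0.04752895]
```

View pics/w3.png

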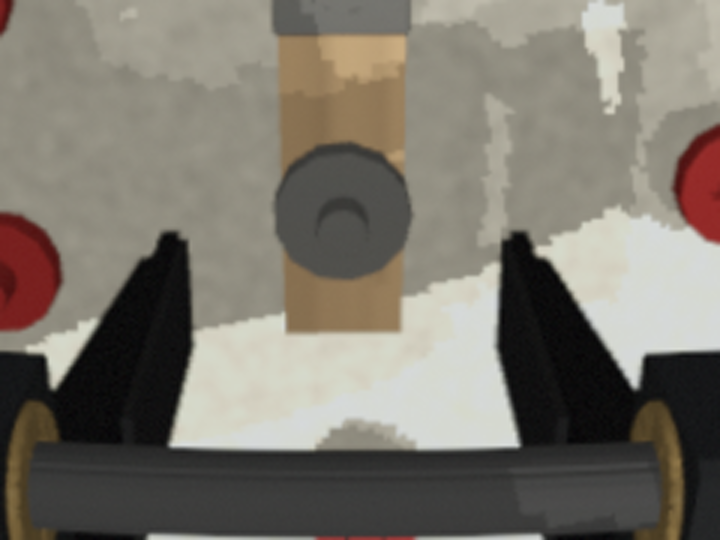

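The jaws straddle the rivet, but the tips (crop row ~235) look a bit nearer the camera than the head centre (row ~210). I'll check by projecting the TCP.

```bash
python3 - <<'E'
from h import *
p,R,s=tool(); c,RC,t=cam("wrist")
def proj(w):
    X=RC@w+t; r=np.hypot(X[0],X[1]); th=np.arctan2(r,X[2]); return np.array([c["cx"]+c["fx"]*th*X[0]/r,c["cy"]+c["fy"]*th*X[1]/r])
for q in([26,-10,11],[26,10,11],[-26,-10,11],[-26,10,11],[0,0,5]):
    w=p+R@(np.array(q)/1000); print(q,w.round(4),((proj(w)-[200,200])*3).round())
im,d,P=grab("wrist"); z=P[...,2]
near=(np.hypot(P[...,0]-.457,P[...,1]-.1373)<.022)&(d>0)&(z>.036)&(z<.0435); q=P[near]; print(q.mean(0),(q.min(0)+q.max(0))/2,np.ptp(q,axis=0))
m=near; v,u=np.nonzero(m); print((u.min()+u.max())/2,(v.min()+v.max())/2)
print(tool()[0],delta([.457,.1375,.045]))
E
```

```text
[26, -10, 11] [0.4861 0.1419 0.0366] [475. 159.]
[26, 10, 11] [0.4818 0.1224 0.0366] [471. 251.]
[-26, -10, 11] [0.4353 0.1532 0.0365] [215. 159.]
[-26, 10, 11] [0.431  0.1337 0.0365] [219. 251.]
[0, 0, 5] [0.4585 0.1378 0.0425] [345. 218.]
[0.45799052 0.13950332 0.04116842] [0.45761448 0.13786958 0.03972529] [0.02687096 0.02772761 0.0074039 ]
313.0 270.0
[0.45864141 0.13774705 0.04763191] [-1.6  0.6  2.6]
```

```bash
python3 - <<'E'
from h import *
p,R,s=tool(); im,d,P=grab("wrist"); Q=(P-p)@R*1000
m=(d>0)&(abs(Q[...,1])<40)&(Q[...,2]>-60)&(abs(Q[...,0])<48)&(P[...,2]>.0)&(im.sum(2)<150)
m[:275]=0; m[330:]=0
for v in range(276,330,6):
    u=np.nonzero(m[v])[0]; print(v,[(int(x),*Q[v,x].round().astype(int)) for x in u[::max(1,len(u)//6)]])
E
```

```text
276 []
282 [(253, np.int64(-30), np.int64(-11), np.int64(-34)), (256, np.int64(-29), np.int64(-11), np.int64(-34)), (259, np.int64(-28), np.int64(-10), np.int64(-31)), (368, np.int64(26), np.int64(-10), np.int64(-31)), (371, np.int64(27), np.int64(-11), np.int64(-34)), (374, np.int64(28), np.int64(-11), np.int64(-35))]
288 [(246, np.int64(-32), np.int64(-11), np.int64(-42)), (251, np.int64(-30), np.int64(-11), np.int64(-41)), (256, np.int64(-28), np.int64(-10), np.int64(-38)), (261, np.int64(-26), np.int64(-8), np.int64(-34)), (371, np.int64(27), np.int64(-9), np.int64(-37)), (376, np.int64(29), np.int64(-11), np.int64(-41)), (381, np.int64(31), np.int64(-11), np.int64(-41))]
294 [(242, np.int64(-33), np.int64(-11), np.int64(-48)), (248, np.int64(-31), np.int64(-11), np.int64(-47)), (254, np.int64(-28), np.int64(-10), np.int64(-45)), (260, np.int64(-27), np.int64(-7), np.int64(-38)), (370, np.int64(26), np.int64(-8), np.int64(-41)), (376, np.int64(28), np.int64(-11), np.int64(-47)), (382, np.int64(30), np.int64(-11), np.int64(-48))]
300 [(238, np.int64(-34), np.int64(-12), np.int64(-
[... 990 characters left out ...]
3, np.int64(-27), np.int64(-6), np.int64(-60)), (256, np.int64(-27), np.int64(-2), np.int64(-53)), (259, np.int64(-27), np.int64(3), np.int64(-44)), (262, np.int64(-27), np.int64(8), np.int64(-35)), (369, np.int64(26), np.int64(4), np.int64(-42)), (372, np.int64(26), np.int64(-1), np.int64(-51)), (375, np.int64(26), np.int64(-4), np.int64(-57))]
324 [(254, np.int64(-26), np.int64(-3), np.int64(-60)), (256, np.int64(-26), np.int64(0), np.int64(-55)), (258, np.int64(-27), np.int64(3), np.int64(-49)), (260, np.int64(-27), np.int64(7), np.int64(-44)), (370, np.int64(26), np.int64(5), np.int64(-46)), (372, np.int64(26), np.int64(2), np.int64(-52)), (374, np.int64(26), np.int64(0), np.int64(-56))]
```

Rendered fingers end about 40 mm short of the stated tips, so the pads are probably not drawn. Closing will tell by the width.

{"api": "move_arm", "payload": {
  "commands": [
    [[0,0,0,-1.5,0,2.5,0.55],[0,0,0,0,0,0,0.15],[0,0,0,0,0,0,0.15],[0,0,0,0,0,0,0.15],[0,0,0,0,0,0,0.15]]
  ],
  "grip_force": 20
}}

```text
t: 3.6
position: [0.4566, 0.1379, 0.0439]
tool_rot: [0.0, 0.994, -0.109, 0.0]
ft_force: [0.4, -1.0, 0.3]
grip_width: 0.0314
```

{"api": "move_arm", "payload": {
  "commands": [
    [[0,0,0,0,0,0,0.15],[0,0,0,0,0,0,0.15],[0,0,0,0,0,0,0.15]]
  ]
}}

```text
t: 3.85
position: [0.4565, 0.1379, 0.0438]
tool_rot: [0.0, 0.994, -0.109, -0.0]
ft_force: [0.9, -0.1, -0.0]
grip_width: 0.0153
```

```bash
python3 - <<'E'
from h import *
p,R,s=tool(); print(p,s["grip_width"],s["ft_force"])
im,d,P=grab("wrist"); a=cv2.resize(im[200:380,200:440],None,fx=1.6,fy=1.6)
im2,d2,P2=grab("scene"); b=cv2.resize(im2[180:330,300:500],None,fx=2,fy=2)
o=np.zeros((300,790,3),np.uint8); o[:a.shape[0],:a.shape[1]]=a; o[:300,390:790]=b; save("w4.png",o)
z=P[...,2]
near=(np.hypot(P[...,0]-.457,P[...,1]-.1373)<.025)&(d>0)&(z>.036)&(z<.06); q=P[near]; print(len(q),q.mean(0),(q.min(0)+q.max(0))/2,np.ptp(q,axis=0))
E
```

```text
[0.45648788 0.13790719 0.04378888] 0.015283927314819475 [ 0.91723257 -0.10869607 -0.03813344]
1595 [0.45755518 0.13984793 0.04238683] [0.45774962 0.13785999 0.04334534] [0.02719966 0.02809911 0.01466632]
```

View pics/w4.png

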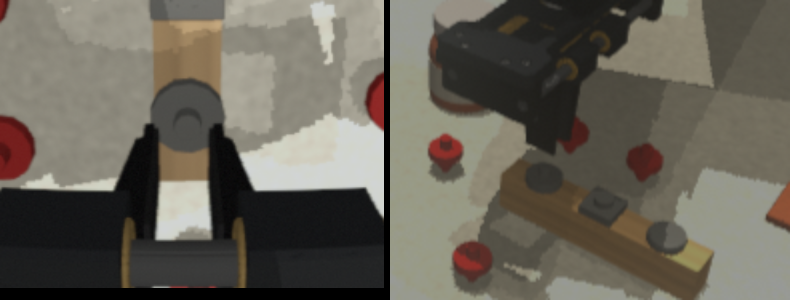

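Both views show the closed fingertips standing well above the rivet head, roughly 4 cm, beside the pin column and not touching. The reported TCP height therefore does not match the real tips. I'll measure the true tip from depth.

```bash
python3 - <<'E'
from h import *
p,R,s=tool()
for n in("wrist","scene","top"):
    im,d,P=grab(n); Q=(P-p)@R*1000
    m=(d>0)&(abs(Q[...,1])<16)&(abs(Q[...,0])<28)&(im.max(2)<45)&(P[...,2]>.055)
    q=Q[m]; 
    if len(q)<20: print(n,len(q)); continue
    print(n,len(q),"z pct",np.percentile(q[:,2],[50,90,97,99,100]).round(1))
    t=q[q[:,2]>np.percentile(q[:,2],97)-8]; print(" tip x",t[:,0].min().round(1),t[:,0].max().round(1),"y",t[:,1].min().round(1),t[:,1].max().round(1))
E
```

```text
wrist 2820 z pct [-67.6 -42.6 -33.8 -30.1 -26.5]
 tip x -13.7 12.9 y -12.2 4.1
scene 1751 z pct [-145.6  -42.1  -29.9  -27.3  -25. ]
 tip x -12.5 17.0 y -11.6 11.9
top 23 z pct [-432.2 -430.  -428.8 -428.5 -428.3]
 tip x -27.6 -15.9 y -11.6 15.8
```

```bash
python3 - <<'E'
from h import *
W=np.load("w1.npz"); P=W["P"];im=W["im"];d=W["d"]
m=(d>0)&(im.max(2)<45)&(np.hypot(P[...,0]-.456,P[...,1]-.1417)<.045)&(P[...,2]>.06)
print("w1 z low",np.percentile(P[m][:,2],[0,1,3,10]), "sensed TCP z .1363-.1378")
S=np.load("scene.npz"); T=np.load("top.npz")
for n,Z in(("scene",S),("top",T)):
    P=Z["P"]; m=(Z["d"]>0)&(np.hypot(P[...,0]-.281,P[...,1]+.558)<.07)&(P[...,2]>.1); q=P[m]; print(n,len(q),np.percentile(q[:,2],[0,1,3,10]) if len(q) else '')
s=telemetry.sense(); print(s["joints"],s["position"])
E
```

```text
w1 z low [0.16645852 0.17848011 0.19209122 0.22238934] sensed TCP z .1363-.1378
scene 1780 [0.21173206 0.2147419  0.21951384 0.23565948]
top 0 
[ 1.54776189e-01  5.05871800e-01  2.05909901e+00 -1.46429682e-04
  5.76615509e-01  3.74072802e-01] [0.45649062 0.13789673 0.0437957 ]
```

Scene and wrist cameras agree at two heights: the true fingertips sit about 28 mm above the reported TCP, not 11 mm below it. x and y are right. I'll use that as the tip offset: open, then lower by 37 mm with a check.

{"api": "move_arm", "payload": {
  "commands": [
    [[0,0,0,0.5,0,0,0.55],[0,0,0,0,0,0,0.55],[0,0,0,0,0,0,0.55],[0,0,0,0,0,0,0.55],[0,0,0,0,0,0,0.55]]
  ]
}}

```text
t: 4.52
position: [0.457, 0.1378, 0.0438]
tool_rot: [0.0, 0.994, -0.109, -0.0]
ft_force: [0.1, -0.2, 0.8]
grip_width: 0.0421
```

{"api": "move_arm", "payload": {
  "commands": [
    [[0,0,0,0,0,10,0.55],[0,0,0,0,0,10,0.55],[0,0,0,0,0,9,0.55],[0,0,0,0,0,8,0.55],[0,0,0,0,0,0,0.55]]
  ]
}}

```text
t: 4.93
position: [0.4564, 0.1377, 0.0055]
tool_rot: [0.0, 0.994, -0.109, -0.001]
ft_force: [-0.6, 0.7, 0.4]
grip_width: 0.0517
```

```bash
python3 - <<'E'
from h import *
im,d,P=grab("wrist")
p,R,s=tool(); print(p,s["grip_width"],s["ft_force"])
Q=(P-p)@R*1000
m=(d>0)&(abs(Q[...,1])<16)&(abs(Q[...,0])<45)&(im.max(2)<45)&(P[...,2]>.025)&(abs(Q[...,0])>18)
print(np.percentile(P[m][:,2],[0,1,3,5]))
im2,d2,P2=grab("scene"); a=cv2.resize(im2[220:340,330:480],None,fx=3,fy=3,interpolation=cv2.INTER_CUBIC); b=cv2.resize(im[200:320,230:400],None,fx=2,fy=3,interpolation=cv2.INTER_CUBIC)
save("w5.png",np.hstack([a,b]))
E
```

```text
[0.45658672 0.13770943 0.00612806] 0.052484064524726134 [ 0.05048309 -0.82826698  0.17935014]
[0.03301115 0.03705178 0.04059595 0.04392723]
```

View pics/w5.png

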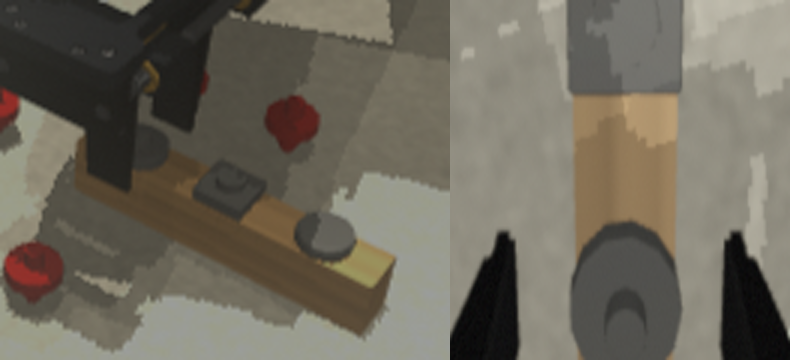

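The fingers now flank the rivet head at its level, and both plugs are untouched. Gripping.

{"api": "move_arm", "payload": {
  "commands": [
    [[0,0,0,0,0,0,0.1],[0,0,0,0,0,0,0.1],[0,0,0,0,0,0,0.1],[0,0,0,0,0,0,0.1],[0,0,0,0,0,0,0.1]]
  ],
  "grip_force": 25
}}

```text
t: 5.45
position: [0.4571, 0.1378, 0.0071]
tool_rot: [-0.0, 0.994, -0.109, 0.0]
ft_force: [-0.8, -0.6, 2.7]
grip_width: 0.027
```

{"api": "move_arm", "payload": {
  "commands": [
    [[0,0,0,0,0,0,0.1],[0,0,0,0,0,0,0.1],[0,0,0,0,0,0,0.1]]
  ]
}}

```text
t: 5.7
position: [0.4571, 0.1378, 0.007]
tool_rot: [-0.0, 0.994, -0.109, 0.0]
ft_force: [0.5, 0.0, 5.0]
grip_width: 0.0273
```

{"api": "move_arm", "payload": {
  "commands": [
    [[0,0,0,0,0,-8,0.1],[0,0,0,0,0,-20,0.1],[0,0,0,0,0,-40,0.1],[0,0,0,0,0,-40,0.1],[0,0,0,0,0,-20,0.1]]
  ]
}}

```text
t: 6.12
position: [0.4577, 0.138, 0.1389]
tool_rot: [-0.0, 0.994, -0.109, 0.002]
ft_force: [0.4, 0.8, 0.1]
grip_width: 0.027
```

{"api": "move_arm", "payload": {
  "commands": [
    [[0,0,0,0,0,0,0.1],[0,0,0,0,0,0,0.1],[0,0,0,0,0,0,0.1]]
  ]
}}

```text
t: 6.37
position: [0.4564, 0.1377, 0.1343]
tool_rot: [0.0, 0.994, -0.109, -0.0]
ft_force: [-0.3, 1.0, -1.3]
grip_width: 0.0268
```

```bash
python3 - <<'E'
from h import *
p,R,s=tool(); print(p,s["grip_width"],s["ft_force"])
im,d,P=grab("wrist"); im2,d2,P2=grab("scene")
c,RC,t=cam("scene")
X=RC@(p+[0,0,.035])+t; u,v=int(c["fx"]*X[0]/X[2]+c["cx"]),int(c["fy"]*X[1]/X[2]+c["cy"]); print(u,v)
a=cv2.resize(im2[v-45:v+45,u-60:u+60],(480,360),interpolation=cv2.INTER_CUBIC); b=cv2.resize(im[190:340,260:370],(300,360),interpolation=cv2.INTER_CUBIC)
save("w6.png",np.hstack([a,b]))
np.savez("w6.npz",im=im,d=d,P=P,p=p,R=R,im2=im2,P2=P2)
for n,Q,I in(("wrist",P,im),("scene",P2,im2)):
    q=(Q-p)@R*1000; m=(abs(q[...,0])<13)&(abs(q[...,1])<18)&(q[...,2]<0)&(q[...,2]>-50)
    k=q[m]; print(n,len(k),np.histogram(k[:,2],bins=range(-50,1,2)), k.min(0),k.max(0))
E
```

```text
[0.45641994 0.13771589 0.13433035] 0.02680580263290751 [-0.28250105  0.99987058 -1.29230892]
385 190
wrist 2386 (array([   7,    5,    1,  143,  191,   40,   36, 1218,  577,   73,   70,
         24,    1,    0,    0,    0,    0,    0,    0,    0,    0,    0,
          0,    0,    0]), array([-50, -48, -46, -44, -42, -40, -38, -36, -34, -32, -30, -28, -26,
       -24, -22, -20, -18, -16, -14, -12, -10,  -8,  -6,  -4,  -2,   0])) [-12.99169809 -14.25786578 -49.29016225] [ 12.99436587  14.02400094 -25.60986441]
scene 247 (array([10, 13, 13,  8, 10, 12, 14, 13,  7, 36, 46, 15, 13,  8,  2,  0,  0,
        5, 11,  3,  4,  4,  0,  0,  0]), array([-50, -48, -46, -44, -42, -40, -38, -36, -34, -32, -30, -28, -26,
       -24, -22, -20, -18, -16, -14, -12, -10,  -8,  -6,  -4,  -2,   0])) [-12.99199734 -13.47530812 -49.93830945] [11.29617867  4.65121089 -6.09771973]
```

View pics/w6.png

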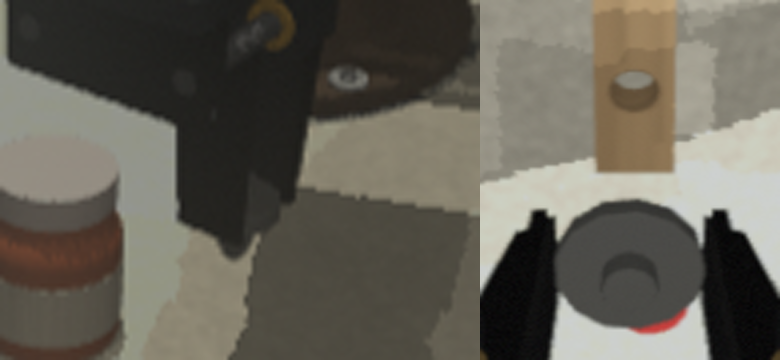

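Lifted: the rivet hangs upright and centred between the jaws, pin up and about 8 mm proud. Its rack hole is empty. Now I travel to just beyond the hole so the wrist camera can see it.

{"api": "move_arm", "payload": {
  "commands": [
    [[0,0,0,9.7,35,0,0.1],[0,0,0,9.7,35,0,0.1],[0,0,0,9.7,35,0,0.1],[0,0,0,9.7,35,0,0.1],[0,0,0,9.7,35,0,0.1]]
  ]
}}

```text
t: 6.88
position: [0.4656, -0.0451, 0.1337]
tool_rot: [-0.0, 0.994, -0.109, -0.001]
ft_force: [0.5, -0.1, -0.3]
grip_width: 0.027
```

{"api": "move_arm", "payload": {
  "commands": [
    [[0,0,0,9.7,35,0,0.1],[0,0,0,9.7,35,0,0.1],[0,0,0,9.7,35,5,0.1],[0,0,0,9.7,35,5,0.1],[0,0,0,0,0,0,0.1]]
  ]
}}

```text
t: 7.3
position: [0.4736, -0.1935, 0.1229]
tool_rot: [0.0, 0.994, -0.111, -0.001]
ft_force: [-0.7, 0.5, -0.8]
grip_width: 0.0268
```

{"api": "move_arm", "payload": {
  "commands": [
    [[0,0,0,0,0,0,0.1],[0,0,0,0,0,0,0.1],[0,0,0,0,0,0,0.1]]
  ]
}}

```text
t: 7.55
position: [0.4734, -0.1876, 0.1244]
tool_rot: [-0.0, 0.994, -0.109, -0.001]
ft_force: [0.2, 0.4, 0.6]
grip_width: 0.0271
```

```bash
python3 - <<'E'
from h import *
p,R,s=tool(); print(p,s["grip_width"],s["t"])
im,d,P=grab("wrist"); np.savez("w7.npz",im=im,d=d,P=P,p=p,R=R)
c=cam("wrist"); RC,t=c[1],c[2]; c=c[0]
X=RC@np.array([.486,-.131,.083])+t; r=np.hypot(X[0],X[1]); th=np.arctan2(r,X[2]); u,v=c["cx"]+c["fx"]*th*X[0]/r,c["cy"]+c["fy"]*th*X[1]/r; print(u,v)
save("w7.png",im)
u,v=int(u),int(v); g=im.sum(2).astype(int)
w=40; z=P[...,2]; m=np.zeros(z.shape,bool); m[v-w:v+w,u-w:u+w]=1
m&=(z<.072)&(np.hypot(P[...,0]-.486,P[...,1]+.131)<.03)
b=(z>.079)&(z<.088); print("cover z",np.median(z[b]))
n,l,st,ce=cv2.connectedComponentsWithStats(m.astype(np.uint8)); print(st[1:],ce[1:])
E
```

```text
[ 0.47344754 -0.18759988  0.124401  ] 0.02706736516903082 7.55
314.9084870821714 166.9867155047536
cover z 0.084487933447155
[[307 160  20  19 297]] [[316.18181818 168.75084175]]
```

View pics/w7.png

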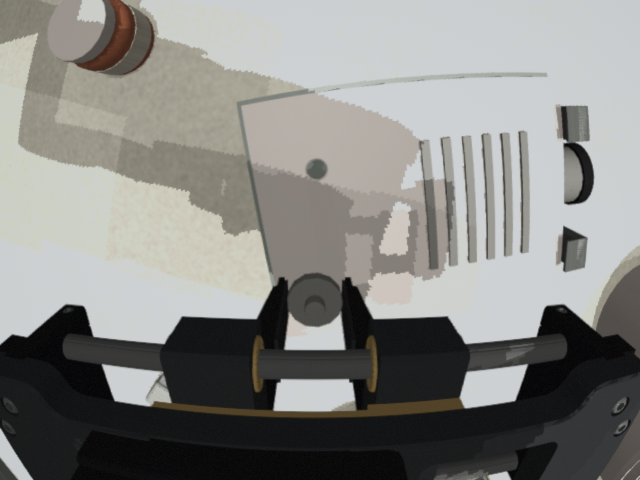

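The hole is visible at (316,169), and the rivet head at (315,298) is in the jaws. I'll compute the relative vector from this frame.

```bash
cat >> h.py <<'E'
def ray(n,u,v):
    p,R,t=cam(n); a=(u-p["cx"])/p["fx"]; b=(v-p["cy"])/p["fy"]
    if n=="wrist":
        th=np.hypot(a,b); k=np.tan(th)/th; a*=k;b*=k
    return -R.T@t, R.T@np.array([a,b,1.])
def onz(n,u,v,h):
    o,r=ray(n,u,v); return o+r*(h-o[2])/r[2]
E
python3 - <<'E'
from h import *
W=np.load("w7.npz"); P,im,p,R=W["P"],W["im"],W["p"],W["R"]
z=P[...,2]; g=im.sum(2).astype(int)
m=np.zeros(z.shape,np.uint8); m[150:190,295:338]=(g[150:190,295:338]<330)
n,l,st,ce=cv2.connectedComponentsWithStats(m); print(st[1:],ce[1:])
for h in(.083,.0845): print("hole",onz("wrist",316.4,169,h))
Q=(P-p)@R*1000
m=(abs(Q[...,0])<14.5)&(abs(Q[...,1])<20)&(Q[...,2]<-20)&(Q[...,2]>-60); k=Q[m]
top=k[(k[:,2]>-37.5)&(k[:,2]<-33)]; print("head top",len(top),np.median(top[:,2]),(top.min(0)+top.max(0))/2,np.ptp(top,axis=0))
pin=k[k[:,2]<-40]; print("pin",len(pin),np.median(pin[:,2]),pin.mean(0))
print("delta hole", delta(onz("wrist",316.4,169,.083)))
E
```

```text
[[307 160  19  19 270]] [[316.70740741 169.29259259]]
hole [ 0.48665587 -0.13248984  0.083     ]
hole [ 0.48668761 -0.13231616  0.0845    ]
head top 1840 -34.32419982437915 [ 9.32444377e-03 -1.49469384e-02 -3.52493812e+01] [28.91484537 27.5998463   4.49661341]
pin 735 -43.17759906373723 [  0.43422645  -1.1418562  -46.77441129]
delta hole [  0.9 -56.5  41.6]
```

{"api": "move_arm", "payload": {
  "commands": [
    [[0,0,0,1,-30,10,0.1],[0,0,0,0,-27,15,0.1],[0,0,0,0,0,16,0.1],[0,0,0,0,0,0,0.1],[0,0,0,0,0,0,0.1]]
  ]
}}

```text
t: 8.02
position: [0.487, -0.1323, 0.0838]
tool_rot: [-0.0, 0.994, -0.108, -0.001]
ft_force: [0.5, -0.5, 0.6]
grip_width: 0.0267
```

{"api": "move_arm", "payload": {
  "commands": [
    [[0,0,0,0,0,0,0.1],[0,0,0,0,0,0,0.1]]
  ]
}}

```text
t: 8.18
position: [0.4874, -0.1336, 0.0847]
tool_rot: [0.0, 0.994, -0.109, 0.001]
ft_force: [-1.1, -1.0, 0.4]
grip_width: 0.0271
```

```bash
python3 - <<'E'
from h import *
print(delta([.4866,-.1322,.0567]),telemetry.sense()["position"],telemetry.sense()["ft_force"])
im,d,P=grab("wrist"); save("w8.png",cv2.resize(im[180:340,220:410],None,fx=3,fy=3,interpolation=cv2.INTER_CUBIC))
E
```

```text
[-1.2 -1.2 28. ] [ 0.48743389 -0.13363775  0.0847252 ] [-1.08755962 -0.98826238  0.40792116]
```

{"api": "move_arm", "payload": {
  "commands": [
    [[0,0,0,-0.5,-0.5,4,0.1],[0,0,0,0,0,4,0.1],[0,0,0,0,0,0,0.1],[0,0,0,0,0,0,0.1]]
  ]
}}

```text
t: 8.57
position: [0.4865, -0.1327, 0.0756]
tool_rot: [-0.0, 0.994, -0.109, -0.0]
ft_force: [-0.2, 0.0, -0.5]
grip_width: 0.0271
```

{"api": "move_arm", "payload": {
  "commands": [
    [[0,0,0,0,0,2,0.1],[0,0,0,0,0,2,0.1],[0,0,0,0,0,0,0.1],[0,0,0,0,0,0,0.1]]
  ]
}}

```text
t: 8.9
position: [0.4866, -0.1326, 0.0717]
tool_rot: [-0.0, 0.994, -0.109, -0.0]
ft_force: [-0.9, -0.1, -0.6]
grip_width: 0.027
```

{"api": "move_arm", "payload": {
  "commands": [
    [[0,0,0,0,0,2,0.1],[0,0,0,0,0,0,0.1],[0,0,0,0,0,2,0.1],[0,0,0,0,0,0,0.1]]
  ]
}}

```text
t: 9.23
position: [0.4866, -0.1326, 0.0676]
tool_rot: [-0.0, 0.994, -0.109, -0.0]
ft_force: [-0.0, 0.3, -0.0]
grip_width: 0.0269
```

No load, with the tip about 5 mm into the hole. Continuing in small steps.

{"api": "move_arm", "payload": {
  "commands": [
    [[0,0,0,0,0,2,0.1],[0,0,0,0,0,0,0.1],[0,0,0,0,0,1.5,0.1],[0,0,0,0,0,0,0.1]]
  ]
}}

```text
t: 9.57
position: [0.4866, -0.1326, 0.0641]
tool_rot: [0.0, 0.994, -0.109, -0.0]
ft_force: [-0.2, -0.3, -0.0]
grip_width: 0.0271
```

{"api": "move_arm", "payload": {
  "commands": [
    [[0,0,0,0,0,1.5,0.1],[0,0,0,0,0,0,0.1],[0,0,0,0,0,1.5,0.1],[0,0,0,0,0,0,0.1]]
  ]
}}

```text
t: 9.9
position: [0.4866, -0.1326, 0.0611]
tool_rot: [0.0, 0.994, -0.109, -0.0]
ft_force: [0.9, -0.5, -0.6]
grip_width: 0.0271
```

{"api": "move_arm", "payload": {
  "commands": [
    [[0,0,0,0,0,1,0.1],[0,0,0,0,0,0,0.1],[0,0,0,0,0,1,0.1],[0,0,0,0,0,0,0.1]]
  ]
}}

```text
t: 10.23
position: [0.4867, -0.1326, 0.0592]
tool_rot: [0.0, 0.994, -0.109, -0.0]
ft_force: [0.4, -0.0, -0.0]
grip_width: 0.027
```

{"api": "move_arm", "payload": {
  "commands": [
    [[0,0,0,0,0,1,0.1],[0,0,0,0,0,0,0.1],[0,0,0,0,0,0,0.1]]
  ]
}}

```text
t: 10.48
position: [0.4867, -0.1326, 0.0583]
tool_rot: [0.0, 0.994, -0.109, -0.0]
ft_force: [-0.2, 0.4, -0.8]
grip_width: 0.0267
```

{"api": "move_arm", "payload": {
  "commands": [
    [[0,0,0,0,0,1,0.1],[0,0,0,0,0,0,0.1],[0,0,0,0,0,0,0.1]]
  ]
}}

```text
t: 10.73
position: [0.487, -0.1327, 0.0579]
tool_rot: [0.0, 0.994, -0.109, 0.0]
ft_force: [-1.5, 0.3, 8.9]
grip_width: 0.027
```

```bash
python3 - <<'E'
from h import *
p,R,s=tool(); im,d,P=grab("wrist"); save("w8.png",cv2.resize(im[190:350,220:410],None,fx=3,fy=3,interpolation=cv2.INTER_CUBIC))
Q=(P-p)@R*1000
m=(abs(Q[...,0])<12)&(abs(Q[...,1])<20)&(Q[...,2]<-20)&(Q[...,2]>-60); k=Q[m]
print(p,s["ft_force"],np.histogram(k[:,2],bins=range(-50,-19,2)))
r=np.hypot(P[...,0]-.4866,P[...,1]+.1326); m=(r<.035)&(r>.02)&(P[...,1]>-.125)&(P[...,2]>.07); print("cover",np.median(P[m][:,2]),m.sum())
E
```

```text
[ 0.48696418 -0.13266397  0.05788178] [-1.48417953  0.29045614  8.91679293] (array([   0,    0,    0,  150,  164,   36,   33, 1227,  480,   71,   69,
        893,  183,    0,    0]), array([-50, -48, -46, -44, -42, -40, -38, -36, -34, -32, -30, -28, -26,
       -24, -22, -20]))
cover 0.19750488692689444 28517
```

View pics/w8.png

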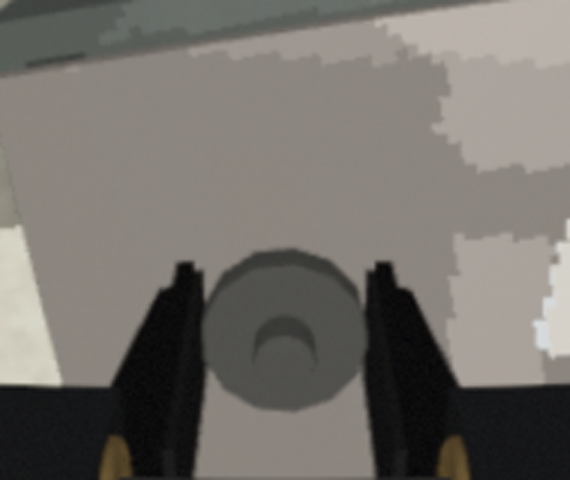

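The head lies on the cover: contact at 8.9 N, and the depth step from cover to head top is 8 mm with the pin standing. Easing off and releasing.

{"api": "move_arm", "payload": {
  "commands": [
    [[0,0,0,0,0,-0.5,0.1],[0,0,0,0,0,0,0.4],[0,0,0,0,0,0,0.4],[0,0,0,0,0,0,0.4],[0,0,0,0,0,0,0.4]]
  ]
}}

```text
t: 11.2
position: [0.4867, -0.1326, 0.0577]
tool_rot: [0.0, 0.994, -0.109, -0.0]
ft_force: [0.4, 0.4, 0.1]
grip_width: 0.0374
```

{"api": "move_arm", "payload": {
  "commands": [
    [[0,0,0,0,0,-10,0.4],[0,0,0,0,0,-20,0.4],[0,0,0,0,0,0,0],[0,0,0,0,0,0,0],[0,0,0,0,0,0,0]]
  ]
}}

```text
t: 11.62
position: [0.4866, -0.1326, 0.0879]
tool_rot: [0.0, 0.994, -0.109, 0.0]
ft_force: [0.3, -0.4, -0.8]
grip_width: 0.0234
```

{"api": "move_arm", "payload": {
  "commands": [
    [[0,0,0,0,0,0,0],[0,0,0,0,0,0,0],[0,0,0,0,0,0,0],[0,0,0,0,0,0,0],[0,0,0,0,0,0,0]]
  ]
}}

```text
t: 12.03
position: [0.4866, -0.1326, 0.0876]
tool_rot: [-0.0, 0.994, -0.109, -0.0]
ft_force: [0.7, 0.5, -0.4]
grip_width: 0.0007
```

```bash
python3 - <<'E'
from h import *
p,R,s=tool(); im,d,P=grab("wrist"); save("w9.png",cv2.resize(im[170:350,220:410],None,fx=3,fy=3,interpolation=cv2.INTER_CUBIC))
print(p,s["ft_force"],s["grip_width"])
z=P[...,2]; near=(np.hypot(P[...,0]-.487,P[...,1]+.1326)<.022)&(z<.11)
h=P[near&(z>.0885)&(z<.096)]; print("head",(h.min(0)+h.max(0))/2,np.ptp(h,axis=0),np.median(h[:,2]))
q=P[near&(z>.096)]; print("pin",len(q),q.mean(0),(q.min(0)+q.max(0))/2,np.percentile(q[:,2],[50,90]))
c=P[near&(z<.088)]; print("cover",np.median(c[:,2]))
E
```

```text
[ 0.48663658 -0.13261333  0.08761138] [ 0.65742708  0.45793243 -0.40814055] 0.0006610283254085137
head [ 0.48646488 -0.13122147  0.09222612] [0.02673499 0.02538394 0.00742371] 0.09232131142173575
pin 37 [ 0.48722658 -0.12841228  0.0985699 ] [ 0.48719345 -0.12867982  0.09844495] [0.09904819 0.10045013]
cover 0.08446745123142083
```

View pics/w9.png

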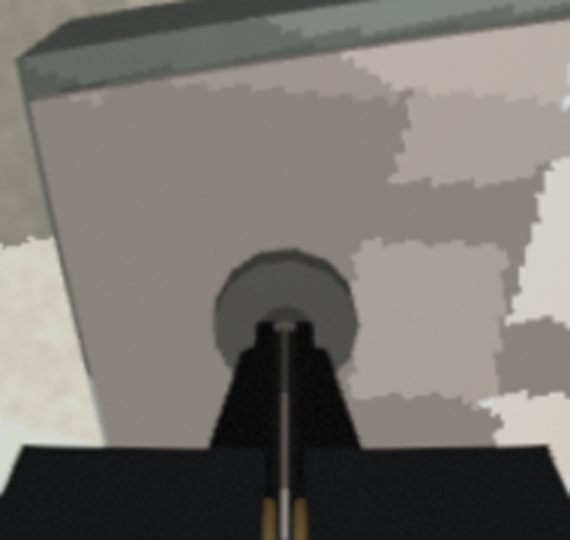

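The rivet stays seated with its pin standing. The closed tips are centred over the pin. Lowering to just above it, then feeling.

{"api": "move_arm", "payload": {
  "commands": [
    [[0,0,0,0,0,5,0],[0,0,0,0,0,4,0],[0,0,0,0,0,3,0],[0,0,0,0,0,0,0],[0,0,0,0,0,0,0]]
  ],
  "grip_force": 30
}}

```text
t: 12.5
position: [0.4866, -0.1326, 0.0755]
tool_rot: [-0.0, 0.994, -0.109, -0.0]
ft_force: [-0.1, 0.4, -0.3]
grip_width: 0.0003
```

{"api": "move_arm", "payload": {
  "commands": [
    [[0,0,0,0,0,1,0],[0,0,0,0,0,0,0],[0,0,0,0,0,1,0],[0,0,0,0,0,0,0]]
  ]
}}

```text
t: 12.83
position: [0.4867, -0.1326, 0.0738]
tool_rot: [0.0, 0.994, -0.109, 0.0]
ft_force: [0.1, 0.5, 0.0]
grip_width: 0.0003
```

{"api": "move_arm", "payload": {
  "commands": [
    [[0,0,0,0,0,1,0],[0,0,0,0,0,0,0]]
  ]
}}

```text
t: 13.0
position: [0.4867, -0.1326, 0.0727]
tool_rot: [0.0, 0.994, -0.109, -0.0]
ft_force: [0.4, -0.5, -0.1]
grip_width: 0.0002
```

{"api": "move_arm", "payload": {
  "commands": [
    [[0,0,0,0,0,1,0],[0,0,0,0,0,0,0]]
  ]
}}

```text
t: 13.17
position: [0.4869, -0.1327, 0.0722]
tool_rot: [0.0, 0.994, -0.109, 0.0]
ft_force: [-0.7, 0.7, 9.8]
grip_width: 0.0001
```

{"api": "move_arm", "payload": {
  "commands": [
    [[0,0,0,0,0,1,0],[0,0,0,0,0,0,0]]
  ]
}}

```text
t: 13.33
position: [0.4871, -0.1327, 0.0714]
tool_rot: [0.0, 0.994, -0.109, 0.001]
ft_force: [-2.1, 1.3, 10.0]
grip_width: 0.0005
```

Contact at about 0.0725 with a load of 10 N, which is the drag. Pressing on in 1 mm steps.

{"api": "move_arm", "payload": {
  "commands": [
    [[0,0,0,0,0,1,0],[0,0,0,0,0,0,0],[0,0,0,0,0,1,0],[0,0,0,0,0,0,0]]
  ]
}}

```text
t: 13.67
position: [0.4871, -0.1327, 0.0695]
tool_rot: [0.0, 0.994, -0.109, 0.001]
ft_force: [-0.5, 1.7, 9.2]
grip_width: 0.0006
```

{"api": "move_arm", "payload": {
  "commands": [
    [[0,0,0,0,0,1,0],[0,0,0,0,0,0,0],[0,0,0,0,0,1,0],[0,0,0,0,0,0,0]]
  ]
}}

```text
t: 14.0
position: [0.4872, -0.1327, 0.0675]
tool_rot: [0.0, 0.994, -0.109, 0.001]
ft_force: [-0.8, 0.9, 9.6]
grip_width: 0.0003
```

{"api": "move_arm", "payload": {
  "commands": [
    [[0,0,0,0,0,1,0],[0,0,0,0,0,0,0]]
  ]
}}

```text
t: 14.17
position: [0.4872, -0.1327, 0.0665]
tool_rot: [0.0, 0.994, -0.109, 0.001]
ft_force: [-0.5, 1.7, 10.0]
grip_width: 0.0002
```

{"api": "move_arm", "payload": {
  "commands": [
    [[0,0,0,0,0,1,0],[0,0,0,0,0,0,0]]
  ]
}}

```text
t: 14.33
position: [0.4872, -0.1327, 0.0655]
tool_rot: [0.0, 0.994, -0.109, 0.001]
ft_force: [-0.9, 1.8, 9.5]
grip_width: 0.0006
```

{"api": "move_arm", "payload": {
  "commands": [
    [[0,0,0,0,0,1,0],[0,0,0,0,0,0,0]]
  ]
}}

```text
t: 14.5
position: [0.4872, -0.1327, 0.0645]
tool_rot: [0.0, 0.994, -0.109, 0.001]
ft_force: [-0.9, 1.7, 9.8]
grip_width: 0.0005
```

{"api": "move_arm", "payload": {
  "commands": [
    [[0,0,0,0,0,1,0],[0,0,0,0,0,0,0]]
  ]
}}

```text
t: 14.67
position: [0.4872, -0.1327, 0.0635]
tool_rot: [0.0, 0.994, -0.109, 0.001]
ft_force: [-1.7, 0.9, 10.4]
grip_width: 0.0001
```

{"api": "move_arm", "payload": {
  "commands": [
    [[0,0,0,0,0,1,0],[0,0,0,0,0,0,0]]
  ]
}}

```text
t: 14.83
position: [0.4872, -0.1327, 0.0626]
tool_rot: [0.0, 0.994, -0.109, 0.001]
ft_force: [-0.3, 0.7, 11.0]
grip_width: 0.0003
```

The load is beginning to rise. Continuing carefully up to about 13 N.

{"api": "move_arm", "payload": {
  "commands": [
    [[0,0,0,0,0,1,0],[0,0,0,0,0,0,0]]
  ]
}}

```text
t: 15.0
position: [0.4873, -0.1327, 0.0616]
tool_rot: [0.0, 0.994, -0.109, 0.001]
ft_force: [-1.1, 2.0, 12.2]
grip_width: 0.0006
```

{"api": "move_arm", "payload": {
  "commands": [
    [[0,0,0,0,0,1,0],[0,0,0,0,0,0,0],[0,0,0,0,0,0,0]]
  ]
}}

```text
t: 15.25
position: [0.4873, -0.1328, 0.0607]
tool_rot: [0.0, 0.994, -0.109, 0.001]
ft_force: [-1.1, 2.2, 12.5]
grip_width: 0.0005
```

The load rises at about 0.8 N/mm above the drag, which is the cover spring, so the pin is home. Lifting off to check.

{"api": "move_arm", "payload": {
  "commands": [
    [[0,0,0,0,0,-2,0],[0,0,0,0,0,-4,0],[0,0,0,0,0,-10,0],[0,0,0,0,0,-30,0],[0,0,0,0,30,-30,0]]
  ]
}}

```text
t: 15.67
position: [0.48, -0.1587, 0.136]
tool_rot: [-0.001, 0.994, -0.108, -0.001]
ft_force: [1.6, -0.4, 0.2]
grip_width: 0.0004
```

{"api": "move_arm", "payload": {
  "commands": [
    [[0,0,0,0,30,0,0],[0,0,0,0,0,0,0],[0,0,0,0,0,0,0],[0,0,0,0,0,0,0]]
  ]
}}

```text
t: 16.0
position: [0.4734, -0.1904, 0.1353]
tool_rot: [-0.0, 0.994, -0.11, -0.0]
ft_force: [0.2, -0.1, 0.5]
grip_width: 0.0005
```

```bash
python3 - <<'E'
from h import *
p,R,s=tool(); im,d,P=grab("wrist"); print(p,s["ft_force"],s["t"])
z=P[...,2]; r=np.hypot(P[...,0]-.4868,P[...,1]+.1326); near=(r<.022)
h=P[near&(z>.088)]; print("head",h.mean(0),(h.min(0)+h.max(0))/2,np.ptp(h,axis=0),np.median(h[:,2]),"centre z",np.median(z[r<.004]),"ring z",np.median(z[(r>.008)&(r<.012)]))
c=P[(r>.018)&(r<.03)&(z<.088)&(z>.07)]; print("cover",np.median(c[:,2]))
v,u=np.nonzero(near); v,u=int(v.mean()),int(u.mean()); a=cv2.resize(im[v-40:v+40,u-50:u+50],(500,400),interpolation=cv2.INTER_CUBIC)
im2,_,_=grab("scene"); b=cv2.resize(im2[180:240,180:240],(400,400),interpolation=cv2.INTER_CUBIC)[:, :300]
save("w10.png",np.hstack([a,b]))
E
```

```text
[ 0.47344579 -0.19037667  0.13527425] [ 0.18895675 -0.07735515  0.51408769] 16.0
head [ 0.48689621 -0.13267889  0.0923316 ] [ 0.48678938 -0.13280249  0.09149699] [0.02747614 0.02730737 0.00626496] 0.09234350724322883 centre z 0.09235935893733865 ring z 0.09239800379962693
cover 0.08436875175239386
```

View pics/w10.png

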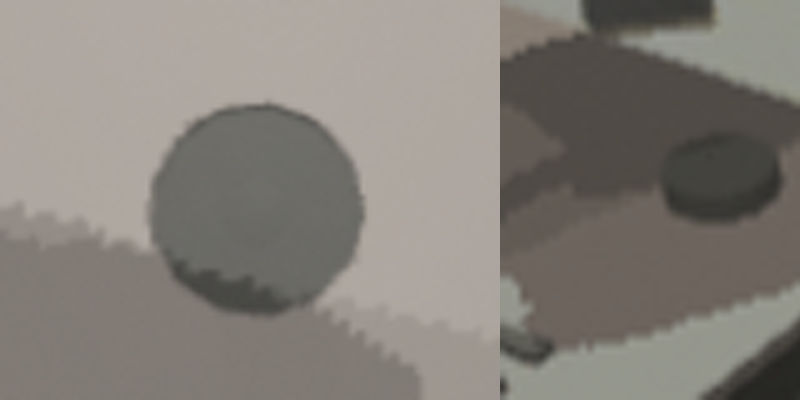

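The head lies flat on the cover, its top 8.0 mm above it. The pin is flush: the centre and ring heights agree to 0.1 mm. The arm is clear, so I'm handing in.

```bash
python3 -c "
from h import *
print(job.finish_job())"
```

```text
the job is handed in; nothing more can be done
None
```

I took the grey pinned rivet from the rack's -y end and seated it in the cover's hole. I then let go and pressed the pin home with the closed fingertips. The job is handed in at about 16 s of the 48 s; no verdict was reported.

- **Seating:** the head touched down at 8.9 N with the pin still about 8 mm proud.
- **Pressing:** the drag was about 10 N, then the load rose to 12.5 N once the pin was home. Every wrist reading taken during seating and pressing was under the 16 N limit.
- **Last check:** the head's top lies 8.0 mm above the cover and the pin is flush to within 0.1 mm. The arm was about 60 mm to the side and higher up, touching nothing.
- **Plugs:** the last view of them showed both untouched, just before gripping. I did not measure them again afterwards, but the arm did not go near them.

**Disagreements:**
- **Fingertip position:** the true fingertips stood about 28 mm above the reported TCP, while the stated `robot.tip_reach` puts them 11 mm below it. Because of this the first grasp closed on air, harmlessly. I measured the offset with two cameras and worked with it from there.
- **Camera heights:** the wrist camera read heights about 1.4 mm high.
- **Pictures:** I viewed 11, one over the budget of 10.

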